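# Seat a blank block in the tissue arrayer's corner and hold it for clamping

### The job

Set up the tissue arrayer for its next block: lay the flat aluminium riser plate on the floor of the block holder, lengthwise along the rear fence with one end up near the end fence, and press it down so it sits flat. Then take the orange-cassette block, stand it upright on the riser with its sloped label end pointing away from the end fence, and press it into the corner so that it bears squarely on both fences at once. Finish while still gripping it and pressing it there, so that the clamp screw can be tightened, and leave the other blocks and the things on the bench where they are.

Things in the scene. Friction and masses are not known exactly. Their poses are not given: they have to be found in the camera images.
- arrayer: Tissue arrayer, fixed: white base 300 x 320 mm, crossed slides, dark steel block holder plate 98 x 112 mm on top. z up, x from clamp screw to rear fence, y to the end fence. Origin at bench level; holder corner at (35, 50, 60) mm. Punch column, 210 mm high, at (150, 155) mm. Clamp screw (top 80 mm high): tip 75 mm in front of the rear fence, opposite the block's place; leave it.
- corner (a point): Inner corner of the block holder, where both fences meet the flat floor, 60 mm above the bench. Axes as the arrayer's: +x goes into the rear fence, +y into the end fence, z up; the free floor lies at negative x (to the clamp screw, 75 mm) and negative y (104 mm). The orange block bearing on both fences has its centre at x = -14, y = -20 mm here.
- rear_fence: Fixed steel fence, 11 mm high, 8 mm thick; its face looks to -x of point corner and runs from the corner only 38 mm along -y. Beyond that the floor is open, so fingers fit on both sides of the riser's outer end. Origin at the corner.
- end_fence: Fixed steel fence, 11 mm high, 8 mm thick; its face looks to -y of point corner and runs from the corner 30 mm along -x. Origin at the corner.
- riser: Loose aluminium plate 100 x 26 x 6 mm, about 42 g, starts flat on the bench. Origin: centre of its underside; x along its length, z up. In the holder it lies along the rear fence, one end within 10 mm of the end fence, the outer end sticking out past the block's place; take it by its long edges 20 to 35 mm from its centre, at the outer end, so that the fingers clear the rear fence.
- block_orange: Loose block, 20 mm high, 25 g: orange cassette 40 x 28 x 6 mm, on it blank whitish paraffin 31 x 24 x 14 mm (centred 3 mm nearer the square end). Starts upright on the tray, any of 3 places. Origin: centre of underside; z up, x to the sloped label end. Grip the paraffin across its 24 mm, fingertips 8 mm or more above the underside: the fences rise 5 mm above the riser.
- block_orange_label (a point): Middle of the sloped end with the white label of the orange block, 20 mm from its origin along its x, 3 mm up.
- block_green: Loose bystander: like the orange block but with a green cassette and pink tissue in the paraffin; on the tray. Same frame.
- block_blue: Loose bystander: like the orange block but with a blue cassette and pink tissue in the paraffin; on the tray. Same frame.
- tray: Low black tray with the three blocks in a row, fixed: 92 x 240 mm, floor 3 mm above the bench, rim 6 mm. Origin under its centre, long side along its y; the blocks stand about 72 mm apart with their length along the row.
- cassette_box: Loose bystander: open white card box with new cassettes, 110 x 150 x 45 mm, right of the tray. Origin at the centre of its underside.
- jar: Loose bystander: open glass jar, 64 mm across, 85 mm high, right of the tray. Origin at the centre of its underside.
- slide_box: Loose bystander: closed blue slide box 100 x 210 x 34 mm behind the tray. Origin at the centre of its underside.
- ink_pot: Loose bystander: amber ink pot with yellow cap, 44 mm across, 50 mm high. Origin at the centre of its underside.
Things that resemble listed ones, but are neither listed nor needed, are in the scene too. Several things look just like the riser: the one meant starts nearest to the robot's base.

How it is judged:
By the outcome, as a careful person would: the job done as asked, in the order asked, and still so for the second after the job is handed in, while the arm keeps its last pose, push and grip.
It also fails if it takes over 72 s, if anything falls off the work surface, if the arm or the gripper's body presses on something with over 40 N, if the wrist force passes 120 N, or if a joint passes its speed limit or range.

### The arm

A 6-joint arm with a two-finger parallel gripper is mounted at the origin on the work surface. World frame = base frame: x ahead of the robot, y to its left, z up, the work surface at z = 0. Lengths are in mm, angles in rad, forces in N, time in s.
With the tool pointing down it reaches from about 350 to 975 mm from the base axis. Payload 17.4 kg.
Tool frame: the origin (TCP) lies between the finger pads; the fingertips stand arm.finger_overhang ahead of it and the grasp point (between the pads) lies 8 mm behind it (arm.finger_overhang is the distance from the TCP to the fingertips, in mm); z points along the fingers, y is the line along which they close (so a half turn about z gives the same grasp; the last joint's range is limited). The gripper opens to 85 mm and grips with 20 to 120 N. Pads are 22 mm wide; open, the fingers measure 114 mm over their backs; the gripper's body (76 mm by 85 mm) begins 54 mm behind the grasp point. The pads swing forward as they close: fully open they stand 13 mm farther back than shut.
Start: joints at [-1.148, 0.116, 1.442, -0, 1.584, -0.038], TCP at [300.141, -604.606, 242.303] pointing down, gripper open.
Joint ranges: [-2.83, 2.83], [-0.83, 2.19], [0.07, 2.5], [-1.14, 4.28], [0.01, 3], [-2.97, 2.97]. Speed limits (rad/s): [1.89, 1.89, 2.22, 3.14, 3.14, 3.14].

### API

Orientations are given as a rotation vector (axis times angle).
In Python, from rig import arm gives the robot as it stands.
- The arm moves only by the tool send_rows, never from a script. Its argument "motion" is a list of rows, each a list of 3 entries, a list of its own where there are three numbers: the gripper's target within -1 to 1 (fully open at 1, half-way at 0, shut at -1), then the shift along the tool's x, y, z in cm, then the turn, a rotation vector about the tool's x, y, z in rad. In form: [[jaw, [x, y, z], [ax, ay, az]], ...]. A call has 1 to 8 rows; each row shifts and turns the commanded pose from where the row before left it, along the tool's axes as they then stand; what a row does not reach is not made up. A row lasts 1/8 s, in which the tool goes at most 62.5 mm and 10.7 degrees, less where a joint would pass 70% of its speed; a pose out of reach is approached as far as the arm can. A call with a gripper value outside its range is refused whole. The fingers move at their own pace and stop on an object; "force" is the grip in N (left out, the last holds). Time passes only in rows, so rows that do not move let the fingers close. It gives the time, the measured TCP pose, the force, the opening and the grip force at its end, in the units of the state.
- arm.observe(): the state, without advancing time (a new reading comes with each control period).
- arm.read_camera(name): name is "scene" or "top" or "wrist"; returns the picture (480x640x3 uint8, red, green, blue); there is no depth.
- arm.camera_model(name): a dict with "fx", "fy", "cx", "cy" (pixels), "position" and "rotation" of the camera in the world; the wrist camera has in their place "tool_from_camera" (4x4, takes a point from camera to tool coordinates, whose origin is the TCP and whose axes are the flange's). Camera axes: x right, y down, z forward; pixel columns grow to the right and rows downward; lengths in mm; the calibration is good to about 2 mm. A picture is of the moment at which its call begins: read the wrist's pose just before it. camera_model takes no time and is no camera call.
- arm.job_done(): hands the job in; it is judged then, once.
The state is a dict: "time_s": time; "joint_positions": joint angles; "qvel": joint speeds; "joint_efforts": joint torques, N m; "eef_pos": TCP position; "tcp_rot": TCP orientation; "wrist_force": force on the tool from outside, world axes, zero at the start; "wrist_torque": the same for the moment, N m; "opening": finger opening in mm; "grip_force": force on a finger pad.
Only numpy, scipy, OpenCV 4.12 (cv2) and the standard library are available. Lean on these libraries where they do the work, as an engineer would, in place of code of your own. Each camera call takes 0.05 s, during which the arm holds its last target. There are 200 camera calls.

## Working session

There is one attempt and no reset: what is moved stays moved. The work goes in short steps, Python scripts to look and compute and a tool call to move; the robot and the scene stay as the last step left them, time stands still between calls to the robot, and variables do not carry over. Pictures are saved under pics/ and viewed, at most 10 in all, crops included, and the job is handed in when it is done.

Besides the shell and the picture viewer there is one more tool, called after ">>>" in YAML: its name, and indented under it one key for each argument. send_rows: Moves the arm, as the interface text tells. Its arguments: {"type":"object","properties":{"motion":{"type":"array"},"force":{"type":"number"}},"required":["motion"]}

```bash
ls; mkdir -p pics; python3 - <<'E'
from rig import arm
import cv2,numpy as np
s=arm.observe();print({k:np.round(v,3) for k,v in s.items()},arm.finger_overhang)
for n in("scene","top","wrist"):
    m=arm.camera_model(n);print(n,{k:np.round(v,4).tolist() for k,v in m.items()})
    cv2.imwrite(f"pics/{n}0.png",arm.read_camera(n)[:,:,::-1])
E
```

```text
pics
{'time_s': np.float64(0.0), 'joint_positions': array([-1.148,  0.116,  1.442,  0.   ,  1.584, -0.038]), 'qvel': array([-0.   , -0.   ,  0.001, -0.   ,  0.   , -0.001]), 'joint_efforts': array([-2.0000e-03, -7.3200e+01, -6.3247e+01,  0.0000e+00,  6.0000e-03,
        0.0000e+00]), 'eef_pos': array([ 300.057, -604.436,  241.559]), 'tcp_rot': array([-3.057, -0.717,  0.   ]), 'wrist_force': array([ 0.449, -0.095,  0.051]), 'wrist_torque': array([-0.   , -0.024,  0.024]), 'grip_force': np.float64(0.0), 'opening': np.float64(85.434)} 11.0
scene {'fx': 520.651, 'fy': 520.651, 'cx': 325.7329, 'cy': 238.4124, 'position': [981.9337, -713.8916, 1024.5947], 'rotation': [-2.4514, -0.7729, 0.2569]}
top {'fx': 460.5353, 'fy': 460.5353, 'cx': 326.0923, 'cy': 243.8312, 'position': [441.4655, -182.5598, 1220.8307], 'rotation': [-2.1255, 2.1762, -0.1112]}
wrist {'fx': 338.9857, 'fy': 338.9857, 'cx': 319.0386, 'cy': 243.7245, 'tool_from_camera': [[-0.0012, -0.9597, -0.2809, 70.5876], [1.0, -0.0012, 0.0001, -1.2993], [-0.0004, -0.2809, 0.9597, -132.3068], [0.0, 0.0, 0.0, 1.0]]}
```

View pics/top0.png

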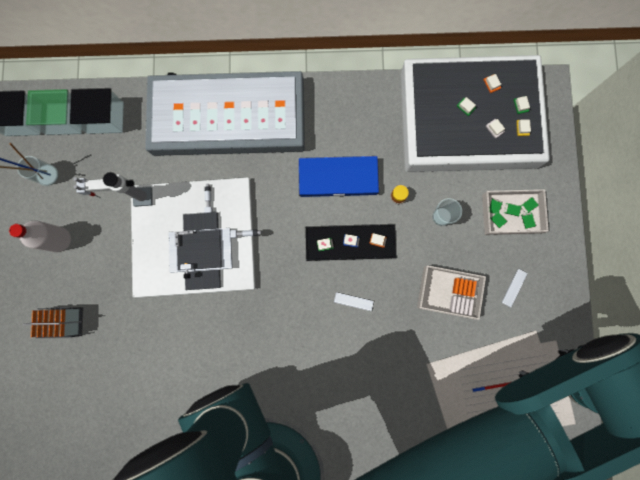

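View pics/scene0.png

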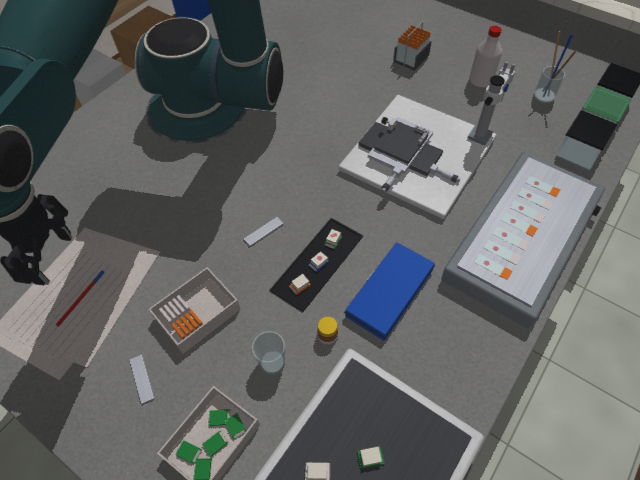

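```bash
cat > h.py <<'E'
from rig import arm
import cv2,numpy as np
from scipy.spatial.transform import Rotation as R
def cam(n,s=None):
    m=arm.camera_model(n);K=np.array([[m["fx"],0,m["cx"]],[0,m["fy"],m["cy"]],[0,0,1]])
    if n!="wrist": return K,R.from_rotvec(m["position"]*0+m["rotation"]).as_matrix() if np.ndim(m["rotation"])==1 else np.array(m["rotation"]),np.array(m["position"])
    s=s or arm.observe();T=np.array(m["tool_from_camera"]);r=R.from_rotvec(s["tcp_rot"]).as_matrix()
    return K,r@T[:3,:3],r@T[:3,3]+s["eef_pos"]
def ray(c,uv,z):
    K,r,p=c;d=r@np.linalg.inv(K)@np.array([*uv,1.]);return p+d*(z-p[2])/d[2]
def proj(c,P):
    K,r,p=c;q=K@(r.T@(np.array(P)-p));return q[:2]/q[2]
E
python3 - <<'E'
from h import *
t=cam("top");s=cam("scene")
for n,uv,z in[("r1",(353,301),6),("r2",(515,288),6),("orange",(378,240),23),("blue",(350,240),23),("green",(324,244),23)]:print(n,ray(t,uv,z).round(0))
for n,uv,z in[("r1",(264,231),6),("r2",(142,379),6),("orange",(300,284),23)]:print(n,ray(s,uv,z).round(0))
a=cv2.imread("pics/top0.png");b=cv2.imread("pics/scene0.png")
f=lambda i,x,y,w,h,k:cv2.resize(i[y:y+h,x:x+w],None,fx=k,fy=k,interpolation=cv2.INTER_CUBIC)
A=f(a,125,165,140,140,4);B=f(b,335,85,170,140,4)[:, :680]
cv2.imwrite("pics/c1.png",f(a,125,165,140,140,4.2))
cv2.imwrite("pics/c2.png",f(b,335,85,170,135,4.4))
E
```

```text
r1 [ 437. -230.    6.]
r2 [ 461. -653.    6.]
orange [ 594. -299.   23.]
blue [ 595. -226.   23.]
green [ 587. -158.   23.]
r1 [ 440. -231.    6.]
r2 [ 466. -651.    6.]
orange [ 603. -304.   23.]
```

View pics/c1.png

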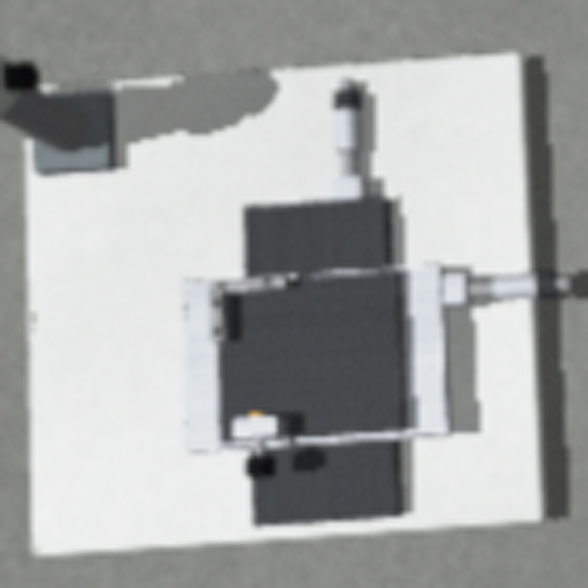

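View pics/c2.png

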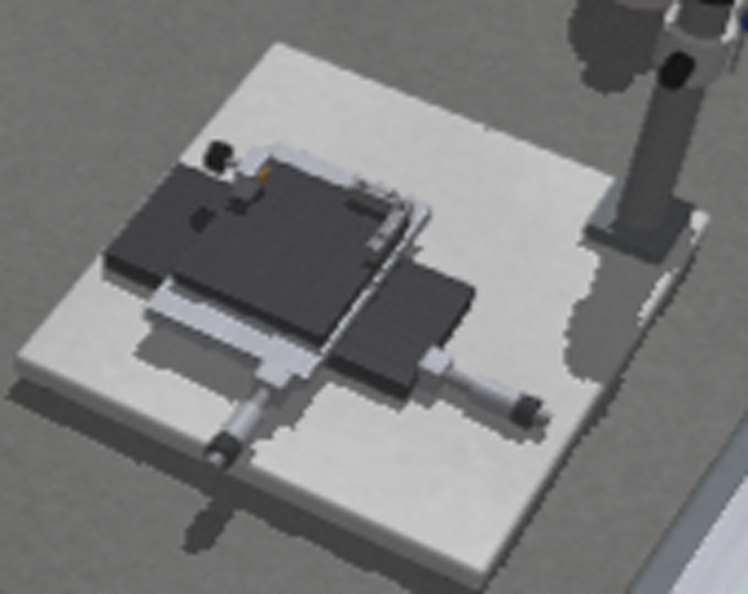

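```bash
python3 - <<'E'
from h import *
t=cam("top");s=cam("scene")
c1=lambda u,v:(125+u/4.2,165+v/4.2)
c2=lambda u,v:(335+u/4.4,85+v/4.4)
for z in(20,30):
  P=np.array([ray(t,c1(*q),z)[:2] for q in[(519,52),(22,95),(33,556),(543,521)]])
  print(z,P.round(0).tolist(),P.mean(0).round(1),[np.linalg.norm(P[i]-P[i-1]).round(0) for i in range(4)],"yaw",[np.degrees(np.arctan2(*(P[1]-P[0])[::-1])).round(1)-90,np.degrees(np.arctan2(*(P[0]-P[3])[::-1])).round(1),np.degrees(np.arctan2(*(P[1]-P[2])[::-1])).round(1)])
  Q=np.array([ray(s,c2(*q),z)[:2] for q in[(480,575),(279,43),(20,357)]]);print("scene",Q.round(0).tolist(), (Q[0]+Q[1])/2)
for q in [(222,290),(300,275),(225,340)]:print("fence",ray(t,c1(*q),71).round(0))
print("sc fence",ray(s,c2(405,203),71).round(0))
print("riser ends",ray(t,(335,296),6),ray(t,(373,306),6))
print("start ",R.from_rotvec(arm.observe()["tcp_rot"]).as_matrix().round(2))
E
```

```text
20 [[772.0, 41.0], [752.0, 360.0], [459.0, 344.0], [473.0, 26.0]] [614.1 192.7] [np.float64(299.0), np.float64(320.0), np.float64(294.0), np.float64(318.0)] yaw [np.float64(3.5), np.float64(2.7), np.float64(3.0)]
scene [[773.0, 42.0], [465.0, 348.0], [479.0, 31.0]] [618.91782886 195.03634717]
30 [[769.0, 39.0], [750.0, 355.0], [459.0, 340.0], [473.0, 25.0]] [612.7 189.6] [np.float64(296.0), np.float64(317.0), np.float64(291.0), np.float64(316.0)] yaw [np.float64(3.5), np.float64(2.7), np.float64(3.0)]
scene [[775.0, 35.0], [470.0, 337.0], [484.0, 23.0]] [622.53138423 185.98863889]
fence [615. 211.  71.]
fence [623. 164.  71.]
fence [585. 209.  71.]
sc fence [621. 217.  71.]
riser ends [ 450.69314625 -183.33831419    6.        ] [ 422.52812811 -281.82974098    6.        ]
start  [[ 0.9   0.44 -0.  ]
 [ 0.44 -0.9   0.  ]
 [ 0.   -0.   -1.  ]]
```

```bash
cat > plan.py <<'E'
# plan.py x y z yawdeg n [base pose default=measured]: prints n rows (shift cm, turn) for the tool, pointing down
import sys
from h import *
def plan(x,y,z,yaw,n):
    s=arm.observe();p=s["eef_pos"];r=R.from_rotvec(s["tcp_rot"])
    c,d=np.cos(np.radians(yaw)),np.sin(np.radians(yaw))
    T=R.from_matrix(np.array([[c,d,0],[d,-c,0],[0,0,-1]]))
    rv=(r.inv()*T).as_rotvec()/n;step=(np.array([x,y,z])-p)/n
    for i in range(n):
        print([np.round(r.inv().apply(step)/10,2).tolist(),np.round(rv,3).tolist()]);r=r*R.from_rotvec(rv)
if __name__=="__main__": plan(*map(float,sys.argv[1:5]),int(sys.argv[5]))
E
python3 plan.py 430 -258 150 74 7
```

```text
[[3.86, -3.61, 1.31], [-0.0, -0.0, -0.119]]
[[4.26, -3.12, 1.31], [-0.0, -0.0, -0.119]]
[[4.6, -2.6, 1.31], [-0.0, -0.0, -0.119]]
[[4.88, -2.03, 1.31], [-0.0, -0.0, -0.119]]
[[5.08, -1.44, 1.31], [-0.0, -0.0, -0.119]]
[[5.22, -0.83, 1.31], [-0.0, -0.0, -0.119]]
[[5.28, -0.21, 1.31], [-0.0, -0.0, -0.119]]
```

>>> send_rows:
  motion:
    - [1,[3.9,-3.6,1.3],[0,0,-0.12]]
    - [1,[4.3,-3.1,1.3],[0,0,-0.12]]
    - [1,[4.6,-2.6,1.3],[0,0,-0.12]]
    - [1,[4.9,-2.0,1.3],[0,0,-0.12]]
    - [1,[5.1,-1.4,1.3],[0,0,-0.12]]
    - [1,[5.2,-0.8,1.3],[0,0,-0.12]]
    - [1,[5.3,-0.2,1.3],[0,0,-0.12]]
    - [1,[0,0,0],[0,0,0]]
  force: 40

```text
time_s: 1.15
eef_pos: [431.1, -255.1, 150.3]
tcp_rot: [-2.494, -1.908, 0.0]
wrist_force: [-0.7, 0.0, 0.7]
opening: 85.2
grip_force: 0.0
```

```bash
python3 - <<'E'
from h import *
s=arm.observe();c=cam("wrist",s);im=arm.read_camera("wrist")
r=R.from_rotvec(s["tcp_rot"]).as_matrix();print(s["time_s"],s["eef_pos"].round(1),np.degrees(np.arctan2(r[1,0],r[0,0])).round(1),r[:,2].round(3),s["opening"])
cv2.imwrite("pics/w1.png",im[:,:,::-1])
E
```

```text
1.15 [ 431.1 -255.1  150.3] 74.8 [-0.001  0.001 -1.   ] 85.2496813797911
```

View pics/w1.png

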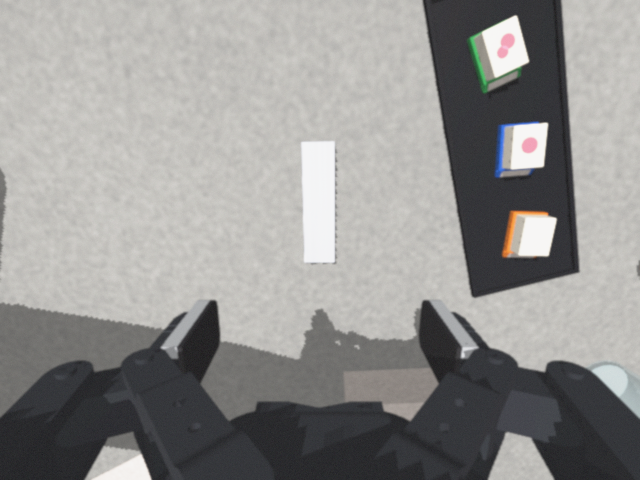

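```bash
python3 - <<'E'
from h import *
c=cam("wrist")
P=np.array([ray(c,q,6)[:2] for q in[(302,142),(334.5,142),(335,262),(304.5,263)]]);print(P.round(1),P.mean(0))
d=(P[0]+P[1]-P[2]-P[3])/2;print(np.linalg.norm(d),np.degrees(np.arctan2(d[1],d[0])),np.linalg.norm(P[0]-P[1]))
u=d/np.linalg.norm(d);g=P.mean(0)-27*u;print("grasp",g)
for q in[(522,211),(553,214),(547,257),(504,257)]:print(ray(c,q,10).round(0))
E
python3 plan.py 434 -262 30 75 3
```

```text
[[ 436.1 -181.8]
 [ 460.6 -188.6]
 [ 435.8 -285. ]
 [ 410.1 -278.8]] [ 435.65952297 -233.53540387]
100.0044311595918 75.29940682230001 25.465142903494737
grasp [ 428.80778809 -259.65156227]
[ 594. -281.   10.]
[ 619. -291.   10.]
[ 611. -327.   10.]
[ 576. -317.   10.]
[[-0.14, 0.15, 4.03], [-0.0, -0.0, -0.002]]
[[-0.14, 0.15, 4.03], [-0.0, -0.0, -0.002]]
[[-0.14, 0.15, 4.03], [-0.0, -0.0, -0.002]]
```

>>> send_rows:
  motion:
    - [0,[-0.25,-0.05,4.5],[0,0,0]]
    - [-0.1,[-0.25,-0.05,4.5],[0,0,-0.008]]
    - [-0.1,[0,0,3],[0,0,0]]
    - [-0.1,[0,0,1.5],[0,0,0]]
    - [-0.1,[0,0,0],[0,0,0]]

```text
time_s: 1.82
eef_pos: [428.0, -263.0, 16.1]
tcp_rot: [-2.493, -1.91, 0.001]
wrist_force: [-0.7, 0.2, -0.2]
opening: 38.4
grip_force: 0.0
```

>>> send_rows:
  motion:
    - [-0.1,[0.3,0,0.3],[0,0,0]]
    - [-1,[0,0,0],[0,0,0]]
    - [-1,[0,0,0],[0,0,0]]
    - [-1,[0,0,0],[0,0,0]]
    - [-1,[0,0,0],[0,0,0]]

```text
time_s: 2.45
eef_pos: [429.6, -259.8, 14.4]
tcp_rot: [2.491, 1.912, 0.001]
wrist_force: [-0.6, 2.3, 5.8]
opening: 23.9
grip_force: 39.6
```

>>> send_rows:
  motion:
    - [-1,[0,0,-2],[0,0,0]]
    - [-1,[0,0,-3],[0,0,0]]
    - [-1,[0,0,-4],[0,0,0]]
    - [-1,[0,0,-4],[0,0,0]]
    - [-1,[0,0,0],[0,0,0]]

```text
time_s: 3.08
eef_pos: [430.2, -260.3, 146.9]
tcp_rot: [2.488, 1.909, 0.003]
wrist_force: [-0.1, -0.3, -0.7]
opening: 23.7
grip_force: 39.3
```

```bash
python3 plan.py 570 85 155 93 8
```

```text
[[4.62, 0.57, -0.11], [0.001, 0.0, -0.039]]
[[4.6, 0.75, -0.11], [0.001, 0.0, -0.039]]
[[4.56, 0.93, -0.1], [0.001, 0.0, -0.039]]
[[4.52, 1.11, -0.1], [0.001, 0.0, -0.039]]
[[4.48, 1.29, -0.1], [0.001, 0.0, -0.039]]
[[4.42, 1.46, -0.1], [0.001, 0.0, -0.039]]
[[4.36, 1.63, -0.1], [0.001, 0.0, -0.039]]
[[4.29, 1.8, -0.1], [0.001, 0.0, -0.039]]
```

>>> send_rows:
  motion:
    - [-1,[4.6,0.6,-0.1],[0,0,-0.04]]
    - [-1,[4.6,0.7,-0.1],[0,0,-0.04]]
    - [-1,[4.6,0.9,-0.1],[0,0,-0.04]]
    - [-1,[4.5,1.1,-0.1],[0,0,-0.04]]
    - [-1,[4.5,1.3,-0.1],[0,0,-0.04]]
    - [-1,[4.4,1.5,-0.1],[0,0,-0.04]]
    - [-1,[4.4,1.6,-0.1],[0,0,-0.04]]
    - [-1,[4.3,1.8,-0.1],[0,0,-0.04]]

```text
time_s: 4.08
eef_pos: [567.7, 88.1, 150.5]
tcp_rot: [-2.154, -2.286, 0.001]
wrist_force: [-0.7, -0.7, -0.7]
opening: 23.6
grip_force: 39.3
```

>>> send_rows:
  motion:
    - [-1,[0,0,0],[0,0,0]]
    - [-1,[0,0,0],[0,0,0]]

```text
time_s: 4.32
eef_pos: [567.2, 86.4, 150.5]
tcp_rot: [-2.156, -2.285, 0.002]
wrist_force: [-0.5, 0.4, 0.3]
opening: 23.9
grip_force: 39.3
```

```bash
python3 - <<'E'
from h import *
s=arm.observe();c=cam("wrist",s);im=arm.read_camera("wrist")
r=R.from_rotvec(s["tcp_rot"]).as_matrix();print(s["time_s"],s["eef_pos"].round(1),np.degrees(np.arctan2(r[1,0],r[0,0])).round(1),r[:,2].round(3))
print(proj(c,[620,213,66]))
cv2.imwrite("pics/w2.png",im[:,:,::-1])
E
```

```text
4.325 [567.2  86.4 150.5] 93.3 [-0.001 -0.    -1.   ]
[426.35931473  50.93283302]
```

View pics/w2.png

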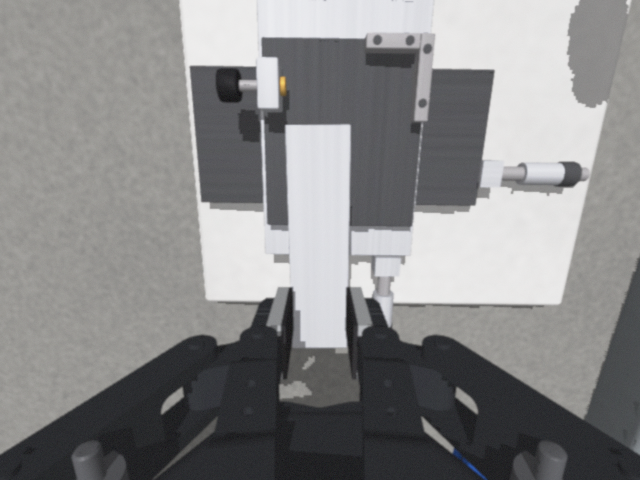

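```bash
python3 - <<'E'
from h import *
g=cv2.cvtColor(cv2.imread("pics/w2.png"),cv2.COLOR_BGR2GRAY)
for v in(70,90,108):print("row",v,list(enumerate(g[v,408:440].tolist(),408)))
for u in(375,395,408):print("col",u,list(enumerate(g[26:64,u].tolist(),26)))
c=cam("wrist")
z=150.5-8.4
P=np.array([ray(c,q,z)[:2] for q in[(287,125),(350,125),(347,346),(300,346)]]);print(P.round(1),np.linalg.norm(P[0]-P[1]))
E
```

```text
row 70 [(408, 92), (409, 90), (410, 91), (411, 90), (412, 89), (413, 92), (414, 91), (415, 90), (416, 89), (417, 100), (418, 138), (419, 170), (420, 185), (421, 187), (422, 184), (423, 183), (424, 179), (425, 179), (426, 180), (427, 179), (428, 179), (429, 178), (430, 174), (431, 157), (432, 127), (433, 101), (434, 93), (435, 96), (436, 93), (437, 92), (438, 94), (439, 96)]
row 90 [(408, 92), (409, 92), (410, 91), (411, 92), (412, 89), (413, 91), (414, 94), (415, 102), (416, 133), (417, 165), (418, 183), (419, 183), (420, 182), (421, 181), (422, 180), (423, 182), (424, 181), (425, 180), (426, 179), (427, 178), (428, 175), (429, 159), (430, 126), (431, 98), (432, 88), (433, 87), (434, 88), (435, 91), (436, 87), (437, 91), (438, 90), (439, 90)]
row 108 [(408, 91), (409, 89), (410, 89), (411, 89), (412, 89), (413, 95), (414, 111), (415, 146), (416, 171), (417, 180), (418, 180), (419, 173), (420, 163), (421, 162), (422, 163), (423, 167), (424, 173), (425, 174), (426, 176), (427, 164), (428, 133), (429, 101), (430, 88), (431, 89), (432, 85), (433, 87), (434, 90), (435, 91), (436, 88), (43
[... 633 characters left out ...]
(43, 183), (44, 185), (45, 182), (46, 177), (47, 156), (48, 117), (49, 88), (50, 82), (51, 82), (52, 79), (53, 70), (54, 62), (55, 57), (56, 57), (57, 58), (58, 59), (59, 56), (60, 59), (61, 59), (62, 58), (63, 57)]
col 408 [(26, 226), (27, 226), (28, 225), (29, 225), (30, 225), (31, 220), (32, 204), (33, 188), (34, 180), (35, 158), (36, 125), (37, 102), (38, 94), (39, 94), (40, 95), (41, 95), (42, 89), (43, 95), (44, 103), (45, 140), (46, 163), (47, 154), (48, 121), (49, 94), (50, 82), (51, 84), (52, 79), (53, 72), (54, 60), (55, 59), (56, 57), (57, 56), (58, 57), (59, 57), (60, 58), (61, 55), (62, 55), (63, 57)]
[[548.9 164.6]
 [573.7 166. ]
 [580.4  67. ]
 [558.1  65.7]] 24.74960954597513
```

```bash
python3 - <<'E'
from h import *
c=cam("wrist");print(c[2])
print("end face top",ray(c,(375,47.3),71),ray(c,(408,48.1),71)," bottom",ray(c,(375,52.8),60),ray(c,(408,53),60))
for v,a,b in((70,418,431.8),(90,416.3,429.8),(108,414.8,428)):print("rear outer@71",ray(c,(b,v),71),"inner@71",ray(c,(a,v),71),"inner@60",ray(c,(a,v),60))
E
```

```text
[562.12847475 157.98390847 283.01048898]
end face top [590.02091089 211.57843889  71.        ] [608.41962315 212.21049078  71.        ]  bottom [591.76370544 211.48862835  60.        ] [611.15508348 212.46898288  60.        ]
rear outer@71 [623.31012342 201.97000565  71.        ] inner@71 [615.50901044 201.53273263  71.        ] inner@60 [618.27861818 203.79222963  60.        ]
rear outer@71 [623.72052881 191.55657934  71.        ] inner@71 [615.9726301  191.12173072  71.        ] inner@60 [618.76629239 192.84106096  60.        ]
rear outer@71 [624.10074676 181.90911447  71.        ] inner@71 [616.41960589 181.47749976  71.        ] inner@60 [619.23645918 182.69644654  60.        ]
```

>>> send_rows:
  motion:
    - [-1,[1.3,1.35,0.5],[0,0,0.009]]
    - [-1,[1.3,1.35,1.5],[0,0,0]]
    - [-1,[1.3,1.35,1.5],[0,0,0]]
    - [-1,[0,0,1.5],[0,0,0]]
    - [-1,[0,0,0],[0,0,0]]
    - [-1,[0,0,0],[0,0,0]]

```text
time_s: 5.12
eef_pos: [606.0, 127.2, 101.9]
tcp_rot: [2.167, 2.274, 0.001]
wrist_force: [-0.1, -0.4, 0.4]
opening: 23.8
grip_force: 39.3
```

```bash
python3 plan.py 606 127.7 74.6 92.8 1
```

```text
[[0.05, -0.0, 2.73], [0.001, -0.0, -0.001]]
```

Lower in small steps, stopping just above the floor.

>>> send_rows:
  motion:
    - [-1,[0.05,0,1.0],[0,0,0]]
    - [-1,[0,0,0.8],[0,0,0]]
    - [-1,[0,0,0.5],[0,0,0]]
    - [-1,[0,0,0],[0,0,0]]
    - [-1,[0,0,0],[0,0,0]]

```text
time_s: 5.75
eef_pos: [606.1, 128.2, 78.5]
tcp_rot: [2.166, 2.275, 0.0]
wrist_force: [-0.6, 0.2, -0.0]
opening: 24.0
grip_force: 39.3
```

>>> send_rows:
  motion:
    - [-1,[0,0,0.3],[0,0,0]]
    - [-1,[0,0,0.1],[0,0,0]]
    - [-1,[0,0,0],[0,0,0]]

```text
time_s: 6.12
eef_pos: [606.0, 128.1, 74.5]
tcp_rot: [2.166, 2.275, 0.0]
wrist_force: [-1.1, -0.9, 2.6]
opening: 24.2
grip_force: 39.7
```

>>> send_rows:
  motion:
    - [-1,[0,0.1,0],[0,0,0]]
    - [-1,[0,0,0],[0,0,0]]

```text
time_s: 6.38
eef_pos: [607.1, 128.2, 74.5]
tcp_rot: [2.166, 2.275, 0.0]
wrist_force: [-0.6, -0.2, 3.5]
opening: 23.8
grip_force: 39.8
```

>>> send_rows:
  motion:
    - [-1,[0,0.1,0],[0,0,0]]
    - [-1,[0,0,0],[0,0,0]]

```text
time_s: 6.62
eef_pos: [607.7, 128.2, 74.5]
tcp_rot: [-2.166, -2.275, 0.001]
wrist_force: [-5.5, -1.1, 6.8]
opening: 23.4
grip_force: 40.3
```

>>> send_rows:
  motion:
    - [-1,[0,-0.03,0.15],[0,0,0]]
    - [-1,[0,0,0],[0,0,0]]

```text
time_s: 6.88
eef_pos: [607.8, 128.2, 74.3]
tcp_rot: [2.166, 2.275, 0.0]
wrist_force: [-10.1, -1.6, 18.0]
opening: 23.9
grip_force: 42.1
```

>>> send_rows:
  motion:
    - [-0.15,[0,0,0],[0,0,0]]
    - [-0.15,[0,0,0],[0,0,0]]
    - [-0.15,[0,0,0],[0,0,0]]
    - [-0.15,[0,0,-1.5],[0,0,0]]
    - [-0.15,[0,0,-3],[0,0,0]]
    - [-1,[3,0,-1],[0,0,0]]
    - [-1,[0,0,0],[0,0,0]]
    - [-1,[0,0,0],[0,0,0]]

```text
time_s: 7.88
eef_pos: [606.1, 158.0, 128.0]
tcp_rot: [2.166, 2.276, -0.0]
wrist_force: [0.6, 0.3, -0.7]
opening: -0.2
grip_force: 0.0
```

>>> send_rows:
  motion:
    - [-1,[0,0,3],[0,0,0]]
    - [-1,[0,0,1.6],[0,0,0]]
    - [-1,[0,0,0.3],[0,0,0]]
    - [-1,[0,0,0.1],[0,0,0]]
    - [-1,[0,0,0],[0,0,0]]

```text
time_s: 8.5
eef_pos: [606.6, 158.2, 78.7]
tcp_rot: [2.166, 2.275, 0.001]
wrist_force: [0.2, 0.5, 0.9]
opening: -0.1
grip_force: 0.0
```

>>> send_rows:
  motion:
    - [-1,[0,0,0.15],[0,0,0]]
    - [-1,[0,0,0.1],[0,0,0]]
    - [-1,[0,0,0],[0,0,0]]

```text
time_s: 8.88
eef_pos: [606.6, 158.3, 77.0]
tcp_rot: [2.166, 2.275, 0.002]
wrist_force: [-4.9, -1.0, 13.2]
opening: 0.0
grip_force: 6.5
```

>>> send_rows:
  motion:
    - [-1,[0,0,-3],[0,0,0]]
    - [0.2,[0,0,-4],[0,0,0]]
    - [0.2,[0,0,-3],[0,0,0]]
    - [0.2,[0,0,0],[0,0,0]]
    - [0.2,[0,0,0],[0,0,0]]

```text
time_s: 9.5
eef_pos: [606.0, 158.1, 174.7]
tcp_rot: [-2.166, -2.275, 0.001]
wrist_force: [0.9, 0.4, -0.2]
opening: 51.3
grip_force: 0.0
```

```bash
python3 - <<'E'
from h import *
s=arm.observe();print(s["eef_pos"]);im=arm.read_camera("wrist");cv2.imwrite("pics/w3.png",im[:,:,::-1])
np.savez("w3.npz",**{k:v for k,v in s.items()})
E
python3 plan.py 600 -325 170 90 8
```

```text
[605.98788965 158.13301268 174.6668067 ]
[[-6.03, -0.37, 0.05], [-0.0, 0.0, 0.006]]
[[-6.03, -0.33, 0.05], [-0.0, 0.0, 0.006]]
[[-6.03, -0.29, 0.05], [-0.0, 0.0, 0.006]]
[[-6.03, -0.26, 0.05], [-0.0, 0.0, 0.006]]
[[-6.03, -0.22, 0.05], [-0.0, 0.0, 0.006]]
[[-6.04, -0.18, 0.05], [-0.0, 0.0, 0.006]]
[[-6.04, -0.15, 0.05], [-0.0, 0.0, 0.006]]
[[-6.04, -0.11, 0.05], [-0.0, 0.0, 0.006]]
```

>>> send_rows:
  motion:
    - [0.2,[-6,-0.4,0],[0,0,0.006]]
    - [0.2,[-6,-0.3,0],[0,0,0.006]]
    - [0.2,[-6,-0.3,0],[0,0,0.006]]
    - [0.2,[-6,-0.3,0],[0,0,0.006]]
    - [0.2,[-6,-0.2,0],[0,0,0.006]]
    - [0.2,[-6,-0.2,0],[0,0,0.006]]
    - [0.2,[-6,-0.2,0],[0,0,0.006]]
    - [0.2,[-6,-0.1,0.5],[0,0,0.006]]

```text
time_s: 10.55
eef_pos: [599.1, -324.1, 169.4]
tcp_rot: [-2.22, -2.222, 0.0]
wrist_force: [0.8, -0.3, 0.7]
opening: 50.9
grip_force: 0.0
```

>>> send_rows:
  motion:
    - [0.2,[0,0,0],[0,0,0]]
    - [0.2,[0,0,0],[0,0,0]]

```text
time_s: 10.8
eef_pos: [599.4, -322.0, 169.1]
tcp_rot: [-2.22, -2.221, 0.0]
wrist_force: [-0.2, 0.8, 0.1]
opening: 50.9
grip_force: 0.0
```

```bash
python3 - <<'E'
from h import *
s=arm.observe();print(s["eef_pos"],s["tcp_rot"]);im=arm.read_camera("wrist")[:,:,::-1];cv2.imwrite("pics/w4.png",im)
c=cam("wrist",s);u,v=proj(c,[600,-304,13]).astype(int);print(u,v)
a=cv2.imread("pics/w3.png")
x0,y0=max(u-65,0),max(v-65,0);print(x0,y0)
b=cv2.resize(im[y0:y0+130,x0:x0+130],(400,400),interpolation=cv2.INTER_CUBIC)
a=a[0:300,180:480];a=cv2.resize(a,(400,400))
cv2.imwrite("pics/m1.png",np.hstack([a,b]))
E
```

```text
[ 599.36718719 -321.95116812  169.13199509] [-2.21960463e+00 -2.22074879e+00  2.73235182e-04]
321 210
256 145
```

View pics/m1.png

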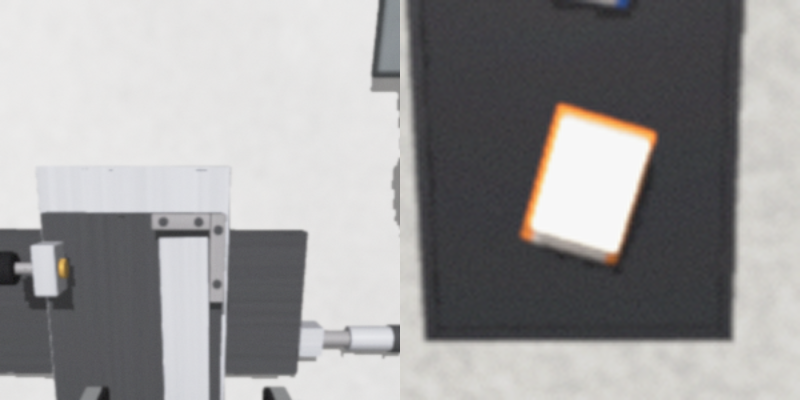

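```bash
python3 - <<'E'
from h import *
c=cam("wrist");f=lambda q:(256+q[0]/3.077,145+q[1]/3.077)
for n,z,Q in(("par",23,[(165,110),(253,135),(213,257),(130,232)]),("cas",8,[(160,103),(257,130),(212,264),(121,238)])):
    P=np.array([ray(c,f(q),z)[:2] for q in Q]);d=(P[0]+P[1]-P[2]-P[3])/2
    print(n,P.mean(0).round(1),np.linalg.norm(d).round(1),np.linalg.norm((P[0]+P[3]-P[1]-P[2])/2).round(1),np.degrees(np.arctan2(d[1],d[0])).round(1))
s=np.load("w3.npz");K,_,_=cam("wrist")
s=dict(s);c=cam("wrist",s)
g=lambda q:(180+q[0]*.75,q[1]*.75)
for q,z in[((160,237),66),((209,237),66),((163,399),66),((209,399),66),((209,229),71),((209,300),71)]:print(ray(c,g(q),z).round(1))
E
```

```text
par [ 597.1 -297.4] 34.7 24.0 73.0
cas [ 596.2 -300.1] 40.3 27.7 72.7
[588.9 207.1  66. ]
[614.6 208.3  66. ]
[593.6 114.   66. ]
[620.5 115.3  66. ]
[614.1 212.8  71. ]
[616.4 175.6  71. ]
```

```bash
python3 plan.py 598 -298 60 73 3
```

```text
[[0.78, -0.05, 3.65], [-0.0, -0.0, 0.099]]
[[0.77, -0.13, 3.65], [-0.0, -0.0, 0.099]]
[[0.75, -0.2, 3.65], [-0.0, -0.0, 0.099]]
```

>>> send_rows:
  motion:
    - [0,[0.8,-0.05,3.5],[0,0,0.1]]
    - [-0.1,[0.8,-0.1,3.5],[0,0,0.1]]
    - [-0.1,[0.75,-0.2,3.5],[0,0,0.1]]
    - [-0.1,[0,0,0],[0,0,0]]
    - [-0.1,[0,0,0],[0,0,0]]

```text
time_s: 11.48
eef_pos: [599.2, -298.2, 67.1]
tcp_rot: [2.523, 1.869, 0.001]
wrist_force: [0.7, 0.7, 2.1]
opening: 38.6
grip_force: 0.0
```

```bash
python3 plan.py 598 -298 24 73 2
```

```text
[[-0.01, -0.07, 2.16], [0.001, 0.0, 0.0]]
[[-0.01, -0.06, 2.16], [0.001, 0.0, 0.0]]
```

>>> send_rows:
  motion:
    - [-0.1,[0,-0.1,2.5],[0,0,0]]
    - [-0.1,[0,0,1.5],[0,0,0]]
    - [-0.1,[0,0,0.3],[0,0,0]]
    - [-0.1,[0,0,0],[0,0,0]]

```text
time_s: 11.98
eef_pos: [597.8, -298.4, 23.1]
tcp_rot: [2.527, 1.866, 0.0]
wrist_force: [0.1, 0.6, 0.6]
opening: 38.7
grip_force: 0.0
```

>>> send_rows:
  motion:
    - [-0.5,[0,0,0],[0,0,0]]
    - [-1,[0,0,0],[0,0,0]]
    - [-1,[0,0,0],[0,0,0]]
    - [-1,[0,0,0],[0,0,0]]
  force: 40

```text
time_s: 12.48
eef_pos: [598.0, -298.4, 23.5]
tcp_rot: [2.526, 1.865, 0.001]
wrist_force: [-1.0, -0.2, 5.3]
opening: 22.6
grip_force: 40.1
```

>>> send_rows:
  motion:
    - [-1,[0,0,-2],[0,0,0]]
    - [-1,[0,0,-4],[0,0,0]]
    - [-1,[0,0,-4],[0,0,0]]
    - [-1,[0,0,-2],[0,0,0]]
    - [-1,[0,0,0],[0,0,0]]

```text
time_s: 13.1
eef_pos: [597.9, -298.4, 143.9]
tcp_rot: [2.526, 1.865, 0.002]
wrist_force: [-0.7, -1.3, -1.4]
opening: 22.9
grip_force: 39.4
```

```bash
python3 plan.py 599 185 140 93 8
```

```text
[[5.78, -1.77, 0.04], [0.0, 0.0, -0.044]]
[[5.85, -1.51, 0.04], [0.0, 0.0, -0.044]]
[[5.91, -1.25, 0.04], [0.0, 0.0, -0.044]]
[[5.96, -0.99, 0.04], [0.0, 0.0, -0.044]]
[[6.0, -0.73, 0.05], [0.0, 0.0, -0.044]]
[[6.02, -0.47, 0.05], [0.0, 0.0, -0.044]]
[[6.04, -0.2, 0.05], [0.0, 0.0, -0.044]]
[[6.04, 0.06, 0.05], [0.0, 0.0, -0.044]]
```

>>> send_rows:
  motion:
    - [-1,[5.8,-1.8,0],[0,0,-0.044]]
    - [-1,[5.8,-1.5,0],[0,0,-0.044]]
    - [-1,[5.9,-1.2,0],[0,0,-0.044]]
    - [-1,[6,-1,0],[0,0,-0.044]]
    - [-1,[6,-0.7,0],[0,0,-0.044]]
    - [-1,[6,-0.5,0],[0,0,-0.044]]
    - [-1,[6,-0.2,0],[0,0,-0.044]]
    - [-1,[5.8,0,0.2],[0,0,-0.044]]

```text
time_s: 14.1
eef_pos: [597.1, 184.0, 138.4]
tcp_rot: [-2.159, -2.28, 0.003]
wrist_force: [0.5, 0.4, -0.3]
opening: 22.9
grip_force: 39.4
```

>>> send_rows:
  motion:
    - [-1,[0,0,0],[0,0,0]]
    - [-1,[0,0,0],[0,0,0]]

```text
time_s: 14.35
eef_pos: [597.4, 181.9, 138.7]
tcp_rot: [-2.161, -2.279, 0.003]
wrist_force: [0.4, -1.4, 0.1]
opening: 22.7
grip_force: 39.4
```

```bash
python3 - <<'E'
from h import *
s=arm.observe();print(s["eef_pos"],s["tcp_rot"]);im=arm.read_camera("wrist")[:,:,::-1];cv2.imwrite("pics/w5.png",im)
cv2.imwrite("pics/m2.png",cv2.resize(im[60:360,150:500],(700,600)))
E
python3 plan.py 599.4 189.5 100 93 2
```

```text
[597.44613753 181.94176397 138.67771366] [-2.16074326 -2.27912779  0.00321395]
[[0.4, 0.11, 1.95], [-0.001, 0.0, -0.0]]
[[0.4, 0.11, 1.95], [-0.001, 0.0, -0.0]]
```

View pics/m2.png

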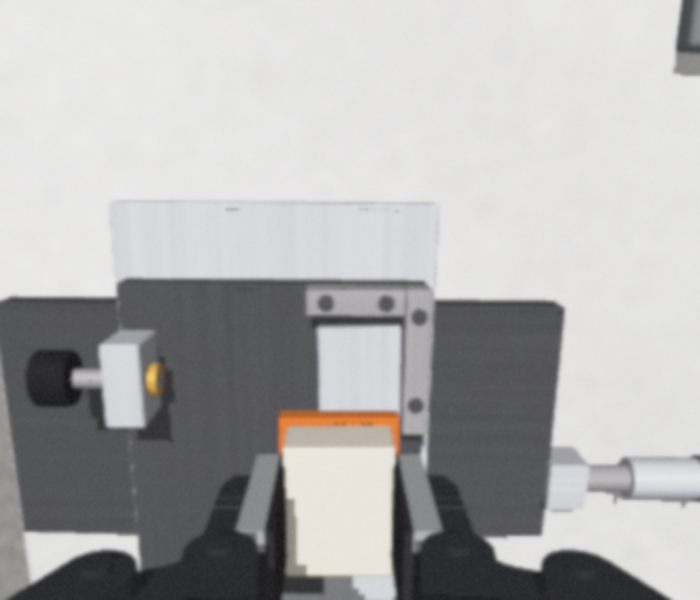

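>>> send_rows:
  motion:
    - [-1,[0.4,0.1,1.9],[0,0,0]]
    - [-1,[0.35,0.1,1.9],[0,0,0]]
    - [-1,[0,0,0.7],[0,0,0]]
    - [-1,[0,0,0],[0,0,0]]
    - [-1,[0,0,0],[0,0,0]]

```text
time_s: 15.02
eef_pos: [599.8, 189.7, 95.8]
tcp_rot: [2.162, 2.279, 0.001]
wrist_force: [-0.4, 1.1, -0.3]
opening: 22.5
grip_force: 39.4
```

>>> send_rows:
  motion:
    - [-1,[0,0,0.3],[0,0,0]]
    - [-1,[0,0,0.2],[0,0,0]]
    - [-1,[0,0,0],[0,0,0]]

```text
time_s: 15.4
eef_pos: [599.5, 189.8, 90.2]
tcp_rot: [-2.162, -2.28, 0.0]
wrist_force: [-0.6, 0.2, -0.1]
opening: 22.7
grip_force: 39.4
```

>>> send_rows:
  motion:
    - [-1,[0,0,0.2],[0,0,0]]
    - [-1,[0,0,0.1],[0,0,0]]
    - [-1,[0,0,0],[0,0,0]]

```text
time_s: 15.78
eef_pos: [599.5, 189.8, 87.2]
tcp_rot: [-2.162, -2.279, 0.0]
wrist_force: [0.6, -0.6, -1.2]
opening: 23.1
grip_force: 39.4
```

>>> send_rows:
  motion:
    - [-1,[0,0,0.1],[0,0,0]]
    - [-1,[0,0,0],[0,0,0]]

```text
time_s: 16.02
eef_pos: [599.7, 189.8, 86.5]
tcp_rot: [2.162, 2.279, 0.0]
wrist_force: [-0.9, -0.1, 1.2]
opening: 22.8
grip_force: 39.6
```

>>> send_rows:
  motion:
    - [-1,[0.2,0.2,0],[0,0,0]]
    - [-1,[0.1,0.1,0],[0,0,0]]
    - [-1,[0,0,0],[0,0,0]]

```text
time_s: 16.4
eef_pos: [602.6, 193.0, 86.4]
tcp_rot: [2.162, 2.279, 0.0]
wrist_force: [-0.2, -1.9, 2.5]
opening: 22.5
grip_force: 39.9
```

>>> send_rows:
  motion:
    - [-1,[0.1,0.1,0],[0,0,0]]
    - [-1,[0,0,0],[0,0,0]]

```text
time_s: 16.65
eef_pos: [602.8, 193.4, 86.5]
tcp_rot: [-2.162, -2.279, 0.004]
wrist_force: [-9.2, -7.3, 9.1]
opening: 22.7
grip_force: 40.6
```

>>> send_rows:
  motion:
    - [-1,[0.05,0.05,0.03],[0,0,0]]
    - [-1,[0,0,0],[0,0,0]]
    - [-1,[0,0,0],[0,0,0]]
  force: 50

```text
time_s: 17.02
eef_pos: [602.8, 193.5, 86.4]
tcp_rot: [-2.162, -2.279, 0.006]
wrist_force: [-15.4, -11.9, 14.5]
opening: 22.5
grip_force: 51.0
```

```bash
python3 - <<'E'
from h import *
s=arm.observe();print({k:np.round(s[k],2) for k in("eef_pos","wrist_force","wrist_torque")})
r=R.from_rotvec(s["tcp_rot"]).as_matrix();print(np.degrees(np.arctan2(r[1,0],r[0,0])),r[:,2])
im=arm.read_camera("wrist")[:,:,::-1];cv2.imwrite("pics/m3.png",cv2.resize(im[60:320,200:500],(780,676))[:600])
E
```

```text
{'eef_pos': array([602.84, 193.47,  86.42]), 'wrist_force': array([-15.42, -11.88,  14.53]), 'wrist_torque': array([-1.91,  2.73, -0.15])}
93.01542285275859 [-0.00287161 -0.00211685 -0.99999364]
```

View pics/m3.png

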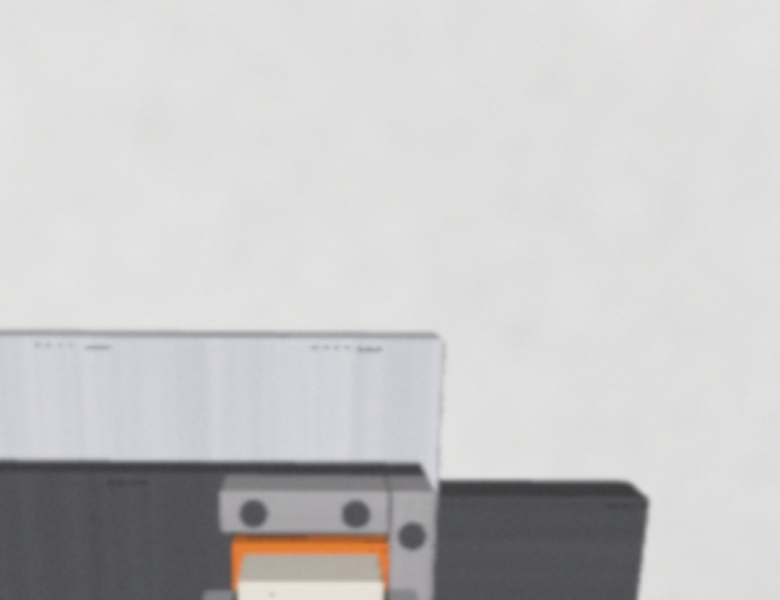

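>>> send_rows:
  motion:
    - [-1,[0,0,0],[0,0,0.006]]
    - [-1,[0,0,0],[0,0,0]]

```text
time_s: 17.32
eef_pos: [602.8, 193.5, 86.5]
tcp_rot: [-2.169, -2.272, 0.005]
wrist_force: [-15.7, -10.5, 14.6]
opening: 22.5
grip_force: 51.0
```

```bash
cat > st.py <<'E'
from h import *
s=arm.observe();print({k:np.round(s[k],2) for k in("eef_pos","wrist_force","wrist_torque")})
r=R.from_rotvec(s["tcp_rot"]).as_matrix();print(np.degrees(np.arctan2(r[1,0],r[0,0])).round(2),r[:,2].round(4))
E
python3 st.py
```

```text
{'eef_pos': array([602.83, 193.54,  86.47]), 'wrist_force': array([-15.71, -10.46,  14.62]), 'wrist_torque': array([-1.82,  2.69, -0.07])}
92.67 [-0.0028 -0.002  -1.    ]
```

>>> send_rows:
  motion:
    - [-1,[0.03,0,0],[0,0,0.005]]
    - [-1,[0,0,0],[0,0,0]]
    - [-1,[0,0,0],[0,0,0]]

```text
time_s: 17.7
eef_pos: [602.8, 193.8, 86.5]
tcp_rot: [-2.174, -2.267, 0.005]
wrist_force: [-14.9, -11.8, 14.3]
opening: 22.5
grip_force: 51.0
```

```bash
python3 st.py
```

```text
{'eef_pos': array([602.83, 193.78,  86.46]), 'wrist_force': array([-14.86, -11.8 ,  14.34]), 'wrist_torque': array([-2.07,  2.71,  0.02])}
92.39 [-0.0028 -0.0021 -1.    ]
```

>>> send_rows:
  motion:
    - [-1,[0.06,0,0],[0,0,-0.002]]
    - [-1,[0,0,0],[0,0,0]]
    - [-1,[0,0,0],[0,0,0]]

```text
time_s: 18.08
eef_pos: [602.8, 194.1, 86.5]
tcp_rot: [-2.172, -2.269, 0.006]
wrist_force: [-15.4, -13.6, 15.3]
opening: 22.5
grip_force: 51.1
```

```bash
python3 st.py
```

```text
{'eef_pos': array([602.83, 194.13,  86.47]), 'wrist_force': array([-15.39, -13.65,  15.28]), 'wrist_torque': array([-2.38,  2.74, -0.07])}
92.5 [-0.0028 -0.0026 -1.    ]
```

>>> send_rows:
  motion:
    - [-1,[0,-0.13,-0.1],[0,0,0]]
    - [-1,[0,0,0],[0,0,0]]
    - [-1,[0,0,0],[0,0,0]]

```text
time_s: 18.45
eef_pos: [602.4, 194.8, 86.8]
tcp_rot: [2.172, 2.269, -0.002]
wrist_force: [-1.8, -6.3, 3.4]
opening: 22.2
grip_force: 49.7
```

```bash
python3 st.py
```

```text
{'eef_pos': array([602.43, 194.83,  86.81]), 'wrist_force': array([-1.81, -6.3 ,  3.4 ]), 'wrist_torque': array([-1.09,  0.36,  0.06])}
92.52 [-4.0e-04 -1.1e-03 -1.0e+00]
```

>>> send_rows:
  motion:
    - [-1,[0.06,0,0],[0,0,0]]
    - [-1,[0,0,0],[0,0,0]]
    - [-1,[0,0,0],[0,0,0]]

```text
time_s: 18.82
eef_pos: [602.4, 194.9, 86.8]
tcp_rot: [2.172, 2.269, -0.003]
wrist_force: [-2.3, -10.8, 3.0]
opening: 22.3
grip_force: 49.9
```

```bash
python3 st.py
```

```text
{'eef_pos': array([602.42, 194.93,  86.83]), 'wrist_force': array([ -2.34, -10.77,   3.03]), 'wrist_torque': array([-1.83,  0.41,  0.01])}
92.51 [-5.e-04 -2.e-03 -1.e+00]
```

>>> send_rows:
  motion:
    - [-1,[0.02,0.1,0.03],[0,0,0]]
    - [-1,[0,0,0],[0,0,0]]
    - [-1,[0,0,0],[0,0,0]]

```text
time_s: 19.2
eef_pos: [602.7, 195.0, 86.6]
tcp_rot: [-2.172, -2.269, 0.006]
wrist_force: [-11.4, -14.2, 9.0]
opening: 22.4
grip_force: 50.5
```

```bash
python3 st.py
```

```text
{'eef_pos': array([602.69, 194.97,  86.56]), 'wrist_force': array([-11.42, -14.16,   8.95]), 'wrist_torque': array([-2.29,  1.79,  0.  ])}
92.51 [-0.0025 -0.0026 -1.    ]
```

>>> send_rows:
  motion:
    - [-1,[0,0.06,0],[0,0,0]]
    - [-1,[0,0,0],[0,0,0]]
    - [-1,[0,0,0],[0,0,0]]
    - [-1,[0,0,0],[0,0,0]]

```text
time_s: 19.7
eef_pos: [602.8, 195.0, 86.6]
tcp_rot: [-2.172, -2.269, 0.007]
wrist_force: [-16.0, -13.2, 11.6]
opening: 22.3
grip_force: 50.9
```

```bash
python3 st.py; python3 - <<'E'
from h import *
a=arm.read_camera("wrist")[:,:,::-1];s=arm.read_camera("scene")[:,:,::-1];t=arm.read_camera("top")[:,:,::-1]
A=cv2.resize(a[240:330,270:390],(800,600),interpolation=cv2.INTER_CUBIC)
cv2.imwrite("pics/m4.png",np.vstack([cv2.resize(A,(800,600))[:360],np.hstack([cv2.resize(s[210:330,230:390],(320,240)),cv2.resize(s[85:220,335:505],(302,240)),cv2.resize(t[215:265,300:400],(178,240))])]))
E
```

```text
{'eef_pos': array([602.78, 195.01,  86.57]), 'wrist_force': array([-16.03, -13.23,  11.63]), 'wrist_torque': array([-2.32,  2.79,  0.01])}
92.51 [-0.0037 -0.0027 -1.    ]
```

View pics/m4.png

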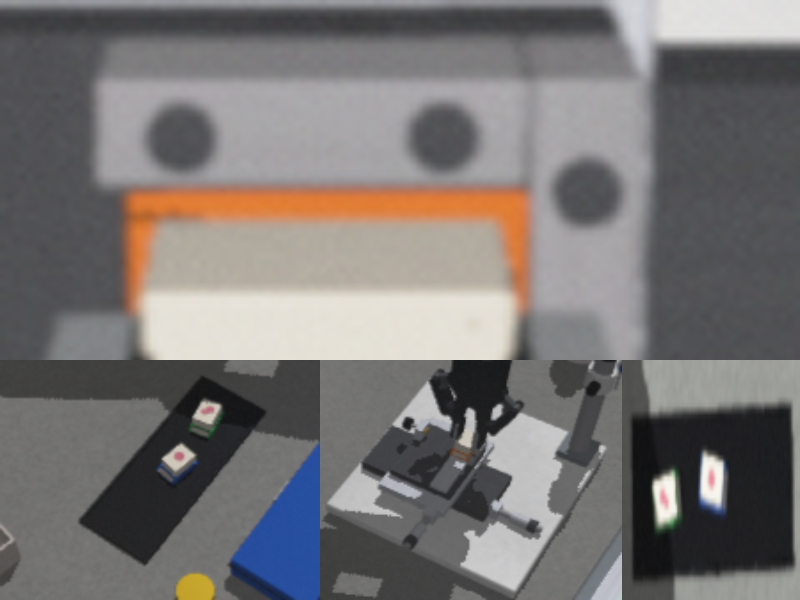

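The crop shows the cassette flush on the end fence (row 187) and on the rear fence (column 527). The other two blocks have not moved.

```bash
python3 -c "
from rig import arm
print(arm.job_done())"
```

```text
the job is handed in; nothing more can be done
None
```

The job is handed in at about 20 s: the riser lies pressed flat along the rear fence about 5 mm from the end fence when last measured, and the orange block stands on it with its label end away from the end fence, still gripped at about 50 N and pressed at roughly 16 N and 13 N onto the rear and end fences; the other two blocks are in place.

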